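# Leak-test a globe flute body

## Robot

A 6-joint arm with a two-finger parallel gripper is mounted at the origin on the work surface. World frame = base frame: x ahead of the robot, y to its left, z up, the work surface at z = 0. Lengths are in mm, angles in rad, forces in N, time in s.
With the tool pointing down it reaches from about 325 to 900 mm from the base axis. Payload 3.5 kg.
Tool frame: the origin (TCP) lies on the centre line of the jaws, within the pads' length; the fingertips stand 22 mm ahead of it and the grasp point (between the pads) lies 3 mm ahead of it (tip_reach is the z of the fingertips in the tool frame, in mm); z points along the fingers, y is the line along which they close (so a half turn about z gives the same grasp; the last joint's range is limited). The gripper opens to 85 mm and grips with 20 to 120 N. Pads are 22 mm wide; open, the fingers measure 114 mm over their backs; the gripper's body (76 mm by 85 mm) begins 54 mm behind the grasp point. The pads swing forward as they close: fully open they stand 13 mm farther back than shut.
Start: joints at [1.245, 0.276, -0.026, 1.268, 0, 1.467], TCP at [138.107, 609.548, 253.313] pointing down, gripper open.
Joint ranges: [-3.12, 3.12], [-0.85, 1.88], [-1.08, 1.24], [-1.95, 2.15], [-1.57, 1.53], [-3.14, 3.14]. Speed limits (rad/s): [2.57, 2.57, 3.14, 3.14, 3.14, 3.14].

## Interface

Orientations are given as [roll, pitch, yaw] about the fixed x, y, z axes, in that order (R = Rz(yaw) Ry(pitch) Rx(roll)).
In Python, from rig import * gives the robot as it stands.
- The arm moves only by the tool move_arm, never from a script. Its argument "motion" is a list that holds one entry, the list of rows, each a list of 5 numbers: the finger opening in mm, from 0 to 85.4, then the shift along the world's x, y, z in mm, then the turn about the world's z in rad. A call has 1 to 20 rows; each row shifts and turns the commanded pose from where the row before left it; what a row does not reach is not made up. A row lasts 1/10 s, in which the tool goes at most 50 mm and 8.59 degrees, less where a joint would pass 70% of its speed; a pose out of reach is approached as far as the arm can. A call is refused whole if a number of a shift passes 50 or a number of a turn 0.15, either way. A call with a gripper value outside its range is refused whole. The fingers move at their own pace and stop on an object; "force" is the grip in N (left out, the last holds). Time passes only in rows, so rows that do not move let the fingers close. It gives the time, the measured TCP pose, the force, the opening and the grip force at its end, in the units of the state.
- read_state(): the state, without advancing time (a new reading comes with each control period).
- grab_frame(name): name is "scene" or "side" or "wrist"; returns the picture (480x640x3 uint8, red, green, blue); there is no depth.
- camera_params(name): a dict with "fx", "fy", "cx", "cy" (pixels), "dist" ([k1, k2, p1, p2, k3] as OpenCV has them; the pictures are not rectified), "eye" and "rotation" of the camera in the world. Camera axes: x right, y up, looking along -z (the intrinsics and any distortion apply to the point x, -y, -z); pixel columns grow to the right and rows downward; lengths in mm; the calibration is good to about 2 mm. A picture is of the moment at which its call begins: read the wrist's pose just before it. camera_params takes no time and is no camera call; for the wrist camera it gives the pose at the moment of the call.
- close_job(): hands the job in; it is judged then, once.
The state is a dict: "t": time; "joints": joint angles; "dq": joint speeds; "tau": joint torques, N m; "position": TCP position; "tcp_rot": TCP orientation; "force": force on the tool from outside, world axes, zero at the start; "ft_torque": the same for the moment, N m; "gripper_width": finger opening in mm; "grasp_force": force on a finger pad.
Only numpy, scipy, OpenCV 4.12 (cv2) and the standard library are available. Lean on these libraries where they do the work, as an engineer would, in place of code of your own. Each camera call takes 0.05 s, during which the arm holds its last target. There are 200 camera calls.

## Task

Charge the leak tester by pumping its red lever through at least three full strokes, each right down to the stop and all the way back up. Then take the dark walnut flute body from the rack by its neck, set it ball down and upright in the tester's sprung ring cradle, and press it straight down until the ring's red band has gone well down inside the cup. The job finishes while you are still holding it pressed down like that: do not let go or ease off; leave the other two flute bodies where they stand in the rack.

Things in the scene. Friction and masses are not known exactly. Their poses are not given: they have to be found in the camera images.
- walnut_flute: The flute body to test: a ball of dark walnut 76 mm across with a straight neck 28 mm across standing on its top, brass collar (33 mm across, 4 mm high) at the neck's foot, 122 mm high in all, about 0.22 kg. The plain neck above the collar runs from 78 to 122 mm above the underside. Origin: underside of the ball, z along the neck. At the start it stands neck up in any one of the rack's three seats; it can be lifted straight out.
- walnut_flute_belly (a point): Centre of the walnut ball, 38 mm above its underside on the neck's axis.
- maple_flute: Pale maple flute body with a black collar. Same size and shape as the walnut one: ball 76 mm across, neck 28 mm across on top. Origin: underside of the ball. A bystander: it stays where it stands in the rack.
- birch_flute: Pale birch flute body with a white collar. Same size and shape as the walnut one: ball 76 mm across, neck 28 mm across on top. Origin: underside of the ball. A bystander: it stays where it stands in the rack.
- rack: Fixed plywood rack, 130 mm (its x) by 340 mm (its y), 20 mm thick, with three pale wooden ring seats (72 mm outside, 56 mm inside, tops 38 mm above the table) in a row along its y at -105, 0 and +105 mm. Origin: centre of its underside. A ball centre in a seat is about 64 mm above the table; the neck top is about 149 mm above the table.
- test_rig: Fixed leak tester: dark steel plate 250 mm (its x) by 270 mm (its y), 12 mm thick, with the lever pump on its +y side, the ring cradle on its -y side and a small gauge at its +x edge. Origin: centre of the plate's underside, z up; its -x edge faces the robot's side. Cradle axis at x -10, y -75 mm; lever line at y +75 mm.
- pump_lever (a joint): Pump lever angle in rad: 0 fully up (where its spring returns it, tip 0.45 rad above level), 0.6 at the lower stop (0.15 rad below level). A full stroke goes beyond 0.5 and then back below 0.07. At the pad the spring takes about 4 N to start and 9 N at the stop; when freed it returns by itself in about half a second.
- pump_pad (a point): Centre of the upper face of the red pad at the lever's free end (70 mm along the lever, 44 mm wide, 16 mm thick), 170 mm from the hinge along the lever and 12 mm above the lever's line. It moves with the lever; about 190 mm above the table when up, 91 mm when down. The pad can be pushed down from above; things carried across the rig must pass over or round it.
- pump_hinge (a point): Hinge axis of the lever (parallel to the rig's y, 105 mm above the table), fixed. The lever points from here towards the rig's -x.
- seat_ring (a joint): How far the cradle's ring is pressed down, in m: 0 up (where its spring holds it, even with a flute body resting on it), 0.026 at the stop. The ring takes about 5 N to start and 14 N at the stop. The red band is 18 mm high, so it is out of sight at 0.018; beyond 0.016 counts.
- ring_top (a point): Centre of the ring's upper face; moves with the ring; 78 mm above the table when up. Steel ring 84 mm outside, 56 mm inside, 12 mm high, with the red sleeve (74 mm) below. A ball sitting in the ring has its centre about 26 mm above this point.
- cup_rim (a point): Centre of the mouth of the fixed aluminium cup round the ring, 48 mm above the table; the cup is 104 mm outside, 92 mm inside, and the ring sinks into it.
Not all that is in view belongs to the job. Leave any green or orange look-alike of the walnut_flute alone.

How it is judged (in metres and radians):
On the way, in this order (a step that is already met when the one before it is completed fails the run):
1. the pump lever is pressed right down, first stroke (value of joint pump_lever above 0.5 rad), for 0.03 s.
2. the lever has come fully back up after the first stroke (value of joint pump_lever below 0.07 rad), for 0.05 s.
3. the pump lever is pressed right down, second stroke (value of joint pump_lever above 0.5 rad), for 0.03 s.
4. the lever has come fully back up after the second stroke (value of joint pump_lever below 0.07 rad), for 0.05 s.
5. the pump lever is pressed right down, third stroke (value of joint pump_lever above 0.5 rad), for 0.03 s.
6. the lever has come fully back up after the third stroke (value of joint pump_lever below 0.07 rad), for 0.05 s.
7. the dark flute body sits upright in the ring cradle and the ring is pressed down (value of joint seat_ring above 0.016 m and horizontal distance between walnut_flute_belly and ring_top below 0.008 m and z of walnut_flute_belly in the frame of ring_top between 0.018 and 0.034 m and angle between walnut_flute's own z axis and vertical below 0.25 rad), for 0.2 s.
At the end, for the whole second after the job is handed in: Walnut body upright (0.25 rad), still, ball centre within 8 mm of the ring axis and 18-34 mm above its top; ring down over 16 mm; robot pushes the body (over 2 N, over 5 N body on tester) and not the tester itself (under 1 N); lever back up (under 0.07 rad) (all of step 7 and contact force between walnut_flute and test_rig above 5 N and contact force between any of the fingers, the arm and walnut_flute above 2 N and contact force between each of the fingers, the arm and test_rig below 1 N and linear speed of walnut_flute below 0.02 m/s and value of joint pump_lever below 0.07 rad); the arm keeps its last pose, push and grip.
It fails at once if the maple flute body is moved from its place (distance of maple_flute from where it was at the start of the episode above 0.03 m or angle between maple_flute's own z axis and vertical above 0.6 rad).
It fails at once if the birch flute body is moved from its place (distance of birch_flute from where it was at the start of the episode above 0.03 m or angle between birch_flute's own z axis and vertical above 0.6 rad).
It also fails if it takes over 61 s, if anything falls off the work surface, if the arm or the gripper's body presses on something with over 40 N, if the wrist force passes 120 N, or if a joint passes its speed limit or range.

## Working session

There is one attempt and no reset: what is moved stays moved. The work goes in short steps, Python scripts to look and compute and a tool call to move; the robot and the scene stay as the last step left them, time stands still between calls to the robot, and variables do not carry over. Pictures are saved under pics/ and viewed, at most 11 in all, crops included, and the job is handed in when it is done.

Besides the shell and the picture viewer there is one more tool, called after "Call:" as a command line: name --argument value ..., lists and objects as JSON in quotes. move_arm: Moves the arm, as the interface text tells. Its arguments: {"type":"object","properties":{"motion":{"type":"array"},"force":{"type":"number"}},"required":["motion"]}

```bash
mkdir -p pics; cat > h.py <<'E'
from rig import *
import numpy as np, cv2
def ray(c,u,v):
    K=np.array([[c['fx'],0,c['cx']],[0,c['fy'],c['cy']],[0,0,1.]])
    p=cv2.undistortPoints(np.array([[[u,v]]],float),K,np.array(c['dist'],float))[0,0]
    d=np.array(c['rotation'])@np.array([p[0],-p[1],-1.]); return np.array(c['eye'],float),d/np.linalg.norm(d)
def plane(c,u,v,z):
    e,d=ray(c,u,v); return e+d*(z-e[2])/d[2]
def tri(c1,p1,c2,p2):
    e,d=ray(c1,*p1); f,g=ray(c2,*p2)
    s=np.linalg.lstsq(np.c_[d,-g],f-e,rcond=None)[0]; a=e+d*s[0]; b=f+g*s[1]
    return (a+b)/2,np.linalg.norm(a-b)
def proj(c,P):
    K=np.array([[c['fx'],0,c['cx']],[0,c['fy'],c['cy']],[0,0,1.]])
    q=np.array(c['rotation']).T@(np.array(P,float)-c['eye']); q=q*[1,-1,-1]
    return cv2.projectPoints(q.reshape(1,1,3),np.zeros(3),np.zeros(3),K,np.array(c['dist'],float))[0].ravel()
E
python3 - <<'E'
from h import *
for n in ("scene","side"):
    im=grab_frame(n); cv2.imwrite(f"pics/{n}.png",im[:,:,::-1]); c=camera_params(n); print(n,c['eye'],np.round(c['rotation'],3).tolist(),c['fx'])
print(read_state())
E
```

```text
scene [1007.18469178  525.95587632 1025.15200882] [0.668, -0.013, 2.432] 572.4196220567194
side [377.54624138 853.65569227 818.01574922] [0.882, 0.003, -2.941] 503.43681943667445
{'t': 0.1, 'joints': array([ 1.24460961e+00,  2.77070475e-01, -2.77501239e-02,  1.26801591e+00,
        3.31784598e-05,  1.46740932e+00]), 'dq': array([-1.20316524e-03, -2.19219954e-03,  3.09842593e-03, -5.02572954e-04,
       -5.58594360e-05,  7.02356751e-04]), 'tau': array([-7.74482396e-05, -4.46707141e+01,  2.96128410e+01,  8.46698997e-03,
       -3.86946897e-05, -6.69928156e-06]), 'position': array([137.87819057, 608.9162741 , 252.26006851]), 'tcp_rot': array([-3.13956678e+00, -2.43554317e-04,  2.91879266e+00]), 'force': array([-0.32553302,  0.20322769,  0.26303272]), 'ft_torque': array([-0.02558527,  0.06631399,  0.01668927]), 'grasp_force': 0.0, 'gripper_width': 85.15584654583348}
```

View pics/scene.png

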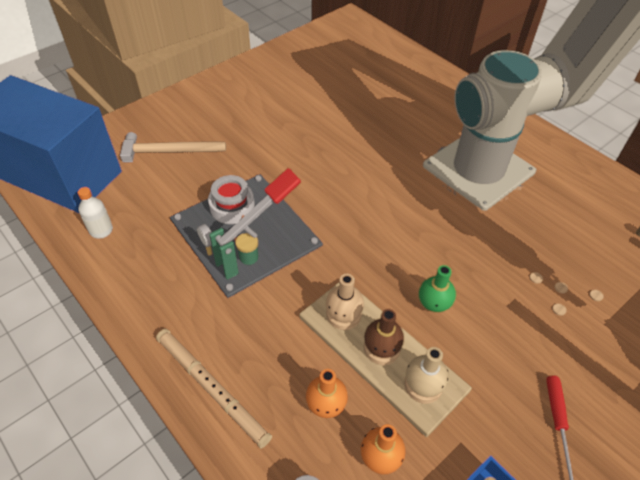

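View pics/side.png

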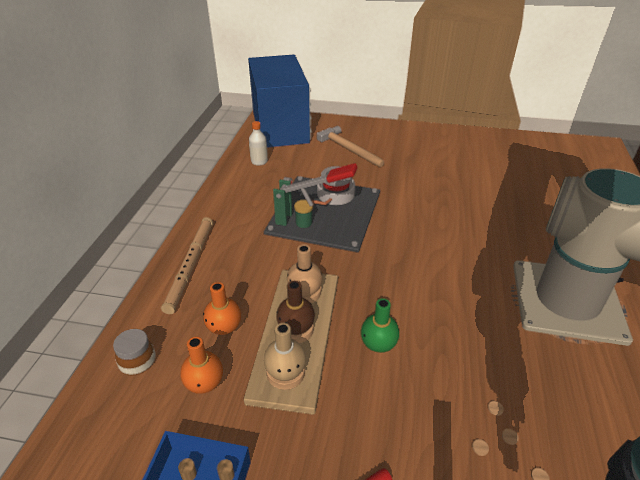

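The candidates for the walnut flute are:
- Dark brown, middle rack seat: scene (385,335), side (296,312).
- Pale, in the rack: scene (345,303) and (427,375).
- Green: scene (437,292).
- Orange: scene (327,394) and (384,450).

The dark brown body with the brass collar in the middle seat fits the description. The rig is at scene (245,235), with its lever pad at (284,185). I'll measure these and confirm the choice in a crop.

```bash
python3 - <<'E'
s=open('h.py').read().replace("np.array(c['rotation'])","Rm(c)").replace("def ray","from scipy.spatial.transform import Rotation as Ro\ndef Rm(c): return Ro.from_euler('xyz',c['rotation']).as_matrix()\ndef ray",1)
open('h.py','w').write(s)
E
python3 - <<'E'
from h import *
C={n:camera_params(n) for n in("scene","side")}
I={n:cv2.imread(f"pics/{n}.png") for n in C}
box={"scene":(160,165,340,310),"side":(255,165,390,260)}
H={}
for n in C:
    hsv=cv2.cvtColor(I[n],cv2.COLOR_BGR2HSV); h,s,v=cv2.split(hsv)
    x0,y0,x1,y1=box[n]; m=np.zeros(h.shape,np.uint8)
    m[y0:y1,x0:x1]=((s<60)&(v<110))[y0:y1,x0:x1]*255
    k,l,st,_=cv2.connectedComponentsWithStats(m); i=1+st[1:,4].argmax()
    cn=max(cv2.findContours((l==i).astype(np.uint8),0,1)[0],key=cv2.contourArea)
    P=np.array([plane(C[n],*p[0],12)[:2] for p in cn],np.float32)
    r=cv2.minAreaRect(P); print(n,'plate',r)
    red=(((h<6)|(h>174))&(s>170)&(v>70)).astype(np.uint8)*255; mm=np.zeros_like(red); mm[y0:y1,x0:x1]=red[y0:y1,x0:x1]
    k,l,st,ce=cv2.connectedComponentsWithStats(mm); print([(st[i].tolist(),ce[i].round(1).tolist()) for i in range(1,k) if st[i,4]>30])
ps,pd=(389,316),(295,286)
print('neck',tri(C['scene'],ps,C['side'],pd),plane(C['scene'],*ps,149),plane(C['side'],*pd,149))
print('base proj',[proj(C[n],(0,0,0)).round() for n in C])
for n,p in(("scene",(347,279)),("scene",(435,354)),("side",(305,249)),("side",(283,328))): print(n,p,plane(C[n],*p,149).round(1))
a=cv2.resize(I["scene"][260:410,290:470],None,fx=4,fy=4,interpolation=2)[:, :720]
cv2.imwrite("pics/c1.png",a)
b=cv2.resize(I["scene"][160:300,160:340],None,fx=4,fy=4,interpolation=2); cv2.imwrite("pics/c2.png",b)
E
```

```text
scene plate ((582.3375854492188, -208.47421264648438), (270.180419921875, 246.41592407226562), 84.84790802001953)
[([266, 169, 35, 34, 628], [282.5, 185.4]), ([219, 184, 22, 12, 202], [229.2, 189.5]), ([218, 201, 27, 8, 52], [231.4, 205.5])]
side plate ((572.8875122070312, -220.52606201171875), (308.7132263183594, 247.34625244140625), 84.72964477539062)
[([327, 165, 30, 17, 327], [341.6, 172.6]), ([324, 184, 25, 7, 94], [335.8, 187.3])]
neck (array([553.99144807, 209.37481535, 138.95647497]), np.float64(3.7827346838393696)) [560.60021062 214.57209168 149.        ] [550.64497613 216.73293262 149.        ]
base proj [array([479., 168.]), array([566., 300.])]
scene (347, 279) [563.8 107.8 149. ]
scene (435, 354) [553.9 317.5 149. ]
side (305, 249) [555.  111.6 149. ]
side (283, 328) [547.5 317.6 149. ]
```

View pics/c1.png

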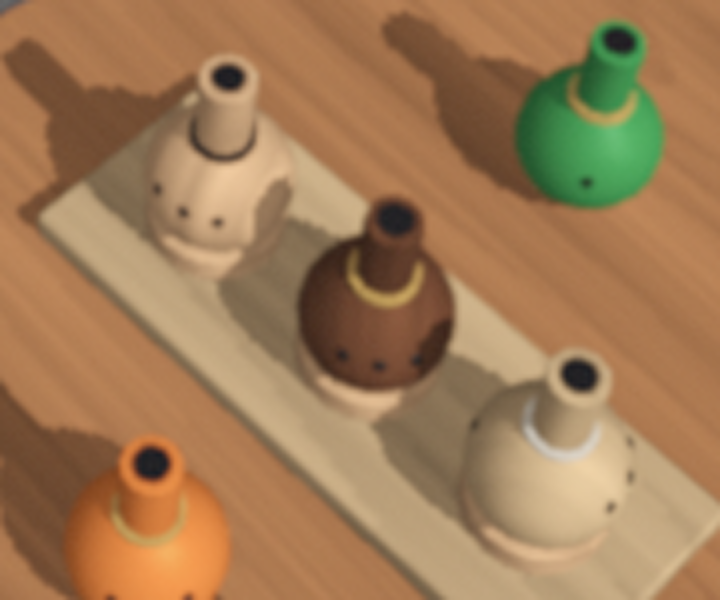

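View pics/c2.png

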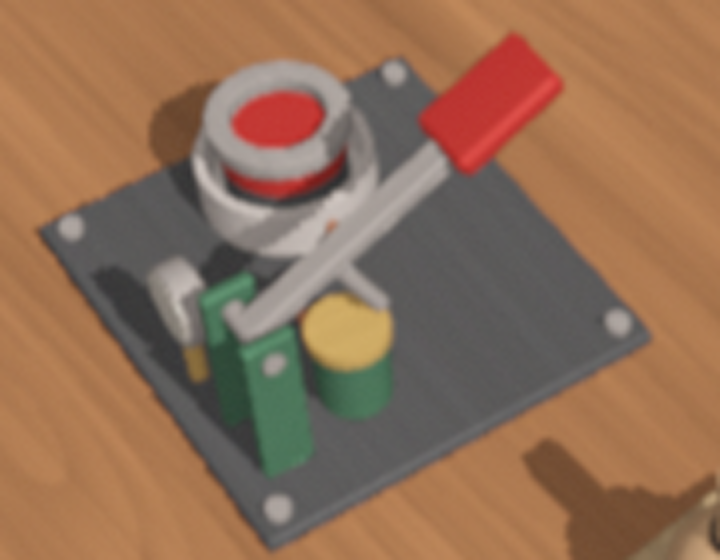

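The crop confirms it: the dark walnut body with the brass collar is in the middle seat, neck hole at scene (389,314). The rig crop shows the ring at (229,189) and the red pad at (283,185).

```bash
python3 - <<'E'
from h import *
C={n:camera_params(n) for n in("scene","side")}
I={n:cv2.imread(f"pics/{n}.png") for n in C}
q={}
for n,ps in {"scene":[(347,279),(389,314),(435,354)],"side":[(305,249),(295,285),(283,328)]}.items():
    for p in ps:
        x,y=p; g=I[n][y-6:y+7,x-7:x+8].max(2).astype(float); w=(g<g.min()+22)
        yy,xx=np.nonzero(w); u=(x-7+xx.mean(),y-6+yy.mean()); q.setdefault(n,[]).append(u)
        print(n,np.round(u,1),w.sum(),plane(C[n],*u,148).round(1))
for a,b in zip(q['scene'],q['side']): print(tri(C['scene'],a,C['side'],b))
print('pad',plane(C['scene'],282.5,184,188).round(1),'ring',plane(C['scene'],229.3,189.5,78).round(1))
cor=[plane(C['scene'],*p,12)[:2] for p in((261.3,174.3),(170,218),(228,297),(322.5,244.5))]
print(np.round(cor,1),np.mean(cor,0))
yaw=np.deg2rad(-5.15);c,s=np.cos(yaw),np.sin(yaw)
for o in([582.3,-208.5],np.mean(cor,0)): print('pred cradle',o+np.array([[c,-s],[s,c]])@[-10,-75],'lever line pt',o+np.array([[c,-s],[s,c]])@[-100,75])
hsv=cv2.cvtColor(I['side'],cv2.COLOR_BGR2HSV);h,s,v=cv2.split(hsv)
red=(((h<6)|(h>174))&(s>170)&(v>70)).astype(np.uint8); red[:150]=0;red[210:]=0
k,l,st,ce=cv2.connectedComponentsWithStats(red);print([(st[i].tolist(),ce[i].round(1)) for i in range(1,k) if st[i,4]>30])
w=camera_params('wrist');print(w['eye'],w['rotation'],w['fx'])
E
```

```text
scene [346.6 278.9] 25 [563.8 106.6 148. ]
scene [388.4 314.4] 49 [558.7 211.3 148. ]
scene [434.3 353.5] 38 [553.5 315.8 148. ]
side [303.4 248.2] 24 [559.  108.6 148. ]
side [293.7 284.6] 43 [554.  212.7 148. ]
side [282.4 328. ] 48 [548.7 317.  148. ]
(array([560.64725806, 103.53722518, 142.69752257]), np.float64(1.241963179998982))
(array([555.6023993 , 208.88612564, 143.12586956]), np.float64(1.4321225876690211))
(array([550.32799464, 313.95672416, 143.11011524]), np.float64(1.6906233490281934))
pad [ 525.9 -130.2  188. ] ring [ 565.8 -280.2   78. ]
[[ 444.3 -328.1]
 [ 692.6 -349.7]
 [ 715.6  -84.6]
 [ 473.1  -62.7]] [ 581.39801511 -206.27061736]
pred cradle [ 565.60810843 -282.29959862] lever line pt [ 489.43594933 -124.82641939]
pred cradle [ 564.70612355 -280.07021598] lever line pt [ 488.53396444 -122.59703675]
[([327, 163, 30, 19, 335], array([341.9, 172.4])), ([324, 184, 25, 7, 94], array([335.8, 187.3]))]
[ 68.62255452 623.22980557 373.35766756] [-0.28122293  0.00335005  1.34861088] 365.83903260293033
```

Call:
move_arm --motion '[[[0,20,-39,0,0],[0,20,-39,0,0],[0,20,-39,0,0],[0,20,-39,0,0],[0,20,-39,0,0],[0,20,-39,0,0],[0,20,-39,0,0],[0,20,-39,0,0],[0,20,-39,0,0],[0,20,-39,0,0],[0,20,-39,0,0],[0,20,-39,0,0],[0,20,-39,0,0],[0,20,-39,0,0],[0,20,-39,0,0],[0,20,-39,0,0],[0,20,-39,0,0],[0,20,-39,0,0],[0,15,-36,0,0],[0,0,0,0,0]]]'

```text
t: 2.1
position: [514.9, -132.5, 252.8]
tcp_rot: [-3.14, 0.001, 2.914]
force: [-0.5, 0.8, 0.4]
gripper_width: 0.2
grasp_force: 0.0
```

```bash
python3 - <<'E'
from h import *
s=read_state();print(s['t'],s['position'],s['tcp_rot'],s['force'])
c=camera_params('wrist');im=grab_frame('wrist');cv2.imwrite('pics/w1.png',im[:,:,::-1])
print(c['eye'],c['rotation'])
for P in([524,-128,188],[565.5,-280.5,78],[513,-128,188],[556.5,211,149]):print(P,proj(c,P).round(1))
E
```

```text
2.1 [ 514.90294158 -132.54003516  252.76710109] [-3.14021004e+00  1.25516935e-03  2.91404566e+00] [-0.48073913  0.8107713   0.3516426 ]
[ 445.51865027 -117.91537877  373.78595583] [-0.28273894  0.00269565  1.34391308]
[524, -128, 188] [331.4 279. ]
[565.5, -280.5, 78] [170.1 308. ]
[513, -128, 188] [327.1 260.6]
[556.5, 211, 149] [881.4 187.1]
```

View pics/w1.png

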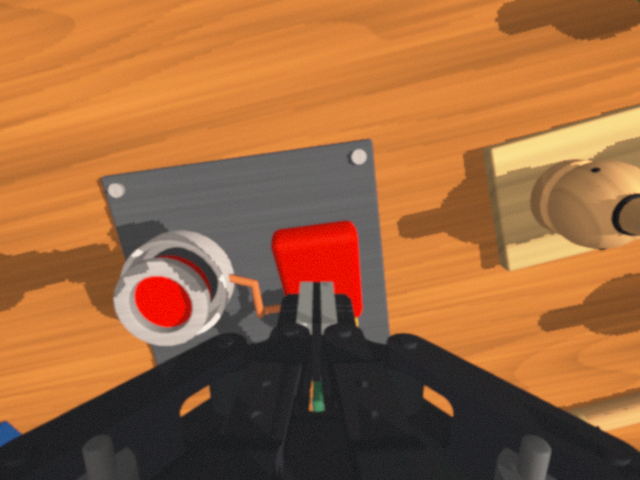

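The pad is centred near pixel (318,275) in the wrist view, almost directly under the fingertips, and the ring top is near (163,302). Now the first stroke.

Call:
move_arm --motion '[[[0,-4,-2,-40,0],[0,0,0,-35,0],[0,0,0,-35,0],[0,0,0,-29,0],[0,0,0,0,0]]]'

```text
t: 2.65
position: [507.1, -129.7, 114.9]
tcp_rot: [-3.14, -0.004, 2.92]
force: [-5.5, -1.6, 8.9]
gripper_width: 0.3
grasp_force: 4.6
```

```bash
python3 - <<'E'
from h import *
im=grab_frame('side');cv2.imwrite('pics/s2.png',cv2.resize(im[130:270,240:420,::-1],None,fx=4,fy=4))
print(read_state()['position'],read_state()['force'])
E
```

```text
[ 507.09285991 -129.67363347  115.03428688] [-5.27228882 -1.56830957  9.28945077]
```

View pics/s2.png

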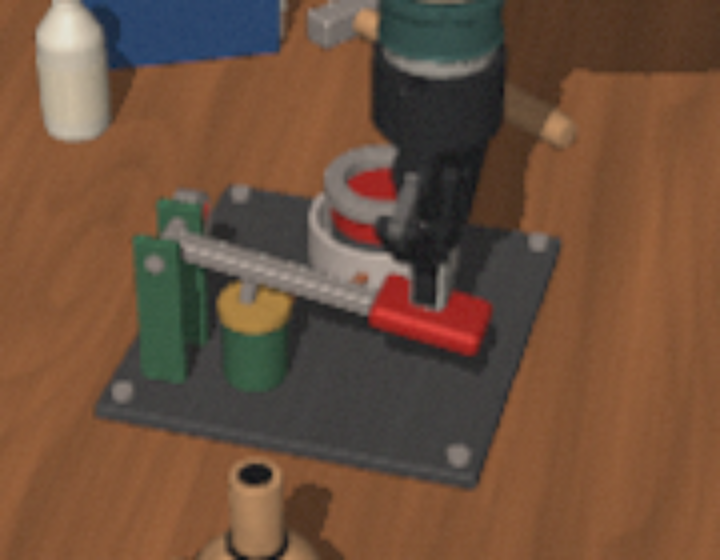

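The side view shows the lever pressed well past level, with the tip bearing on the inner half of the pad. I'll push a little further to the stop, release, and do the remaining strokes slightly nearer the pad's end.

Call:
move_arm --motion '[[[0,0,0,-4,0],[0,0,0,-2,0],[0,0,0,0,0]]]'

```text
t: 3.0
position: [507.3, -129.8, 113.4]
tcp_rot: [-3.139, -0.002, 2.92]
force: [-14.8, 1.7, 34.1]
gripper_width: -0.2
grasp_force: 18.4
```

Call:
move_arm --motion '[[[0,0,0,40,0],[0,0,0,45,0],[0,0,0,45,0],[0,-6,2,15,0],[0,0,0,0,0],[0,0,0,0,0],[0,0,0,0,0],[0,0,0,0,0]]]'

```text
t: 3.8
position: [501.7, -127.8, 250.7]
tcp_rot: [3.141, -0.005, 2.919]
force: [0.3, 0.1, -0.4]
gripper_width: 0.3
grasp_force: 0.0
```

```bash
python3 - <<'E'
from h import *
s=read_state();print(s['t'],s['position'],s['force'])
def red(im,b):
    h,sa,v=cv2.split(cv2.cvtColor(im[:,:,::-1].copy(),cv2.COLOR_BGR2HSV));r=(((h<6)|(h>174))&(sa>170)&(v>70)).astype(np.uint8)
    k,l,st,ce=cv2.connectedComponentsWithStats(r);return [(st[i].tolist(),ce[i].round(1)) for i in range(1,k) if st[i,4]>200]
print(red(grab_frame('side'),0))
E
```

```text
3.8 [ 501.69936915 -127.79523132  250.73217547] [ 0.25260916  0.10798078 -0.36420607]
[([327, 163, 30, 19, 337], array([342.1, 172.4]))]
```

The lever hit the stop (34 N at the tool) and came back to its starting pixels. Now strokes two and three.

Call:
move_arm --motion '[[[0,0,0,-40,0],[0,0,0,-45,0],[0,0,0,-45,0],[0,0,0,-10,0],[0,0,0,-3,0],[0,0,0,0,0]]]'

```text
t: 4.45
position: [500.7, -128.2, 112.8]
tcp_rot: [-3.141, -0.006, 2.919]
force: [-12.3, 2.1, 24.7]
gripper_width: -0.1
grasp_force: 13.1
```

Call:
move_arm --motion '[[[0,0,0,40,0],[0,0,0,45,0],[0,0,0,45,0],[0,0,0,13,0],[0,0,0,0,0],[0,0,0,0,0],[0,0,0,0,0],[0,0,0,0,0]]]'

```text
t: 5.25
position: [501.7, -127.9, 250.8]
tcp_rot: [3.141, -0.005, 2.919]
force: [-0.9, 0.3, -0.4]
gripper_width: -0.2
grasp_force: 0.0
```

Call:
move_arm --motion '[[[0,0,0,-40,0],[0,0,0,-45,0],[0,0,0,-45,0],[0,0,0,-10,0],[0,0,0,-3,0],[0,0,0,0,0]]]'

```text
t: 5.85
position: [500.3, -128.0, 112.7]
tcp_rot: [-3.141, -0.007, 2.919]
force: [-13.0, 3.2, 25.8]
gripper_width: -0.0
grasp_force: 13.5
```

Call:
move_arm --motion '[[[0,0,0,40,0],[0,0,0,45,0],[0,0,0,45,0],[0,0,0,13,0],[0,0,0,0,0],[0,0,0,0,0],[0,0,0,0,0],[0,0,0,0,0]]]'

```text
t: 6.65
position: [501.7, -127.9, 250.8]
tcp_rot: [3.141, -0.005, 2.919]
force: [-0.2, 1.1, 0.1]
gripper_width: -0.2
grasp_force: 0.0
```

Call:
move_arm --motion '[[[50,-15,-40,0,0],[50,-15,-40,0,0],[50,-15,-40,0,0],[50,0,-30,0,0],[50,0,0,0,0],[50,0,0,0,0]]]'

```text
t: 7.25
position: [457.4, -278.4, 251.9]
tcp_rot: [3.14, -0.002, 2.917]
force: [-0.1, -0.2, -0.0]
gripper_width: 50.2
grasp_force: 0.0
```

```bash
python3 - <<'E'
from h import *
s=read_state();print(s['t'],s['position'],s['dq'].max())
c=camera_params('wrist');im=grab_frame('wrist');cv2.imwrite('pics/w2.png',im[:,:,::-1])
print(proj(c,[565.5,-280.5,78]).round(1), proj(c,[565.5,-280.5,48]).round(1))
h,sa,v=cv2.split(cv2.cvtColor(im[:,:,::-1].copy(),cv2.COLOR_BGR2HSV));r=(((h<6)|(h>174))&(sa>170)&(v>70)).astype(np.uint8)
k,l,st,ce=cv2.connectedComponentsWithStats(r);print([(st[i].tolist(),ce[i].round(1)) for i in range(1,k) if st[i,4]>200])
E
```

```text
7.25 [ 457.36127329 -278.36271189  251.94237096] 0.028126090998780294
[342.1 332.7] [340.1 316.6]
[([534, 265, 106, 94, 7029], array([589.6, 312.3])), ([304, 302, 58, 48, 2149], array([332.4, 325.6]))]
```

View pics/w2.png

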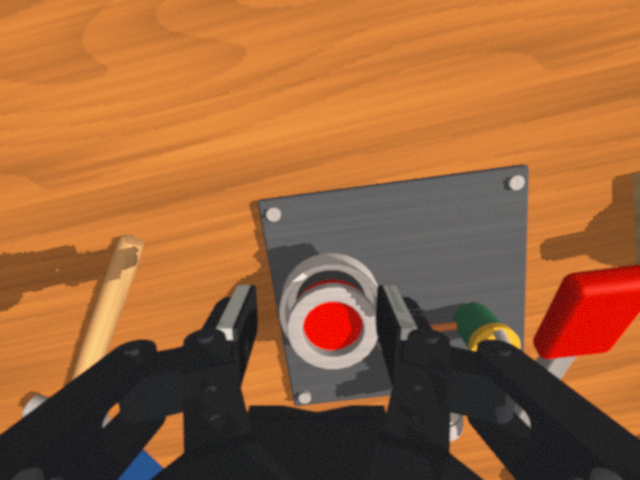

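In the wrist view the ring top is centred near (332,326), the cup is behind it, and the pad is up at right.

```bash
python3 - <<'E'
from h import *
c=camera_params('wrist')
s=read_state();p=s['position']
print('tip proj',proj(c,p-[0,0,19]).round(1),proj(c,p-[0,0,9]).round(1))
for q in((332.4,325.6),(332,327)):print(plane(c,*q,78).round(1))
im=cv2.imread('pics/w2.png');h,sa,v=cv2.split(cv2.cvtColor(im,cv2.COLOR_BGR2HSV))
r=((((h<6)|(h>174))&(sa>170)&(v>70))*255).astype(np.uint8);r[:,450:]=0
cn=max(cv2.findContours(r,0,1)[0],key=cv2.contourArea)
P=np.array([plane(c,*q[0],78)[:2] for q in cn],np.float32);print('hole',cv2.minEnclosingCircle(P))
sil=((sa<60)&(v>120)).astype(np.uint8);sil[:245]=0;sil[375:]=0;sil[:,:280]=0;sil[:,382:]=0
cn=np.vstack(cv2.findContours(sil,0,1)[0]);ys=cn[:,0,1];
P=np.array([plane(c,*q[0],78)[:2] for q in cn if q[0][1]>325],np.float32)
A=np.c_[2*P,np.ones(len(P))];
d=np.linalg.norm(P-P.mean(0),axis=1)
H=cv2.convexHull(P)[:,0];print(len(H));A=np.c_[2*H,np.ones(len(H))];x=np.linalg.lstsq(A,(H**2).sum(1),rcond=None)[0];print('outer fit',x[:2],np.sqrt(x[2]+x[0]**2+x[1]**2))
E
```

```text
tip proj [320.3 304.6] [320.6 316.2]
[ 556.8 -286.8   78. ]
[ 558.1 -287.5   78. ]
hole ((556.6802978515625, -286.8242492675781), 26.095977783203125)
37
outer fit [ 559.65463353 -288.32321032] 42.58317337874436
```

Call:
move_arm --motion '[[[50,0,40,0,0],[50,0,50,0,0],[50,0,50,0,0],[50,0,50,0,0],[50,0,50,0,0],[50,0,50,0,0],[50,0,50,0,0],[50,0,50,0,0],[50,0,50,0,0],[50,0,40,0,0],[50,0,8,0,0],[50,0,0,0,0],[50,0,0,0,0]]]'

```text
t: 8.6
position: [457.3, 209.3, 252.9]
tcp_rot: [-3.14, -0.001, 2.92]
force: [-0.6, -0.1, -0.4]
gripper_width: 49.9
grasp_force: 0.0
```

```bash
python3 - <<'E'
from h import *
s=read_state();p=s['position'];print(s['t'],p,s['tcp_rot'])
c=camera_params('wrist');im=grab_frame('wrist');cv2.imwrite('pics/w3.png',im[:,:,::-1])
print(proj(c,[556.5,211,149]).round(1),'tip',proj(c,p-[0,0,19]).round(1))
E
```

```text
8.6 [457.29884995 209.25577872 252.94294733] [-3.14048335e+00 -7.93138701e-04  2.91958746e+00]
[351.7 372.4] tip [320.4 304.5]
```

View pics/w3.png

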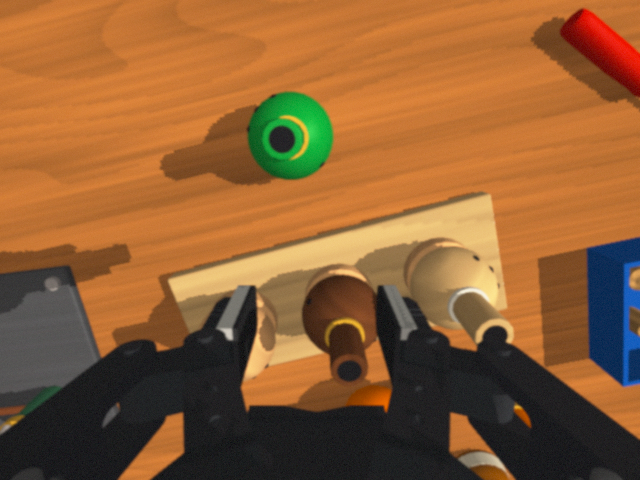

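The walnut neck hole is at (348,371), between the open fingers; the pale neighbours sit to the left and right, and the green look-alike is at (290,135). I'll move over the neck and descend.

Call:
move_arm --motion '[[[50,40,0,0,0],[50,40,0,0,0],[50,18,0,0,0],[50,0,0,-30,0],[50,0,0,-30,0],[50,0,0,0,0],[50,0,0,0,0]]]'

```text
t: 9.35
position: [555.7, 208.1, 193.1]
tcp_rot: [-3.141, -0.002, 2.917]
force: [0.4, 0.1, -0.8]
gripper_width: 49.9
grasp_force: 0.0
```

```bash
python3 - <<'E'
from h import *
s=read_state();p=s['position'];print(s['t'],p)
ims={n:grab_frame(n) for n in('scene','side')}
a=cv2.resize(ims['scene'][240:370,330:450],None,fx=4,fy=4);b=cv2.resize(ims['side'][200:330,245:325],None,fx=4,fy=4)
cv2.imwrite('pics/g1.png',np.hstack([a,b])[:,:,::-1])
for n in ims: print(n,proj(camera_params(n),p-[0,0,22]).round(1),proj(camera_params(n),[p[0],p[1],149]).round(1))
E
```

```text
9.35 [555.66319257 208.11569329 193.11841247]
scene [389.8 305.4] [388.4 312.1]
side [293.1 273.8] [293.5 282.4]
```

View pics/g1.png

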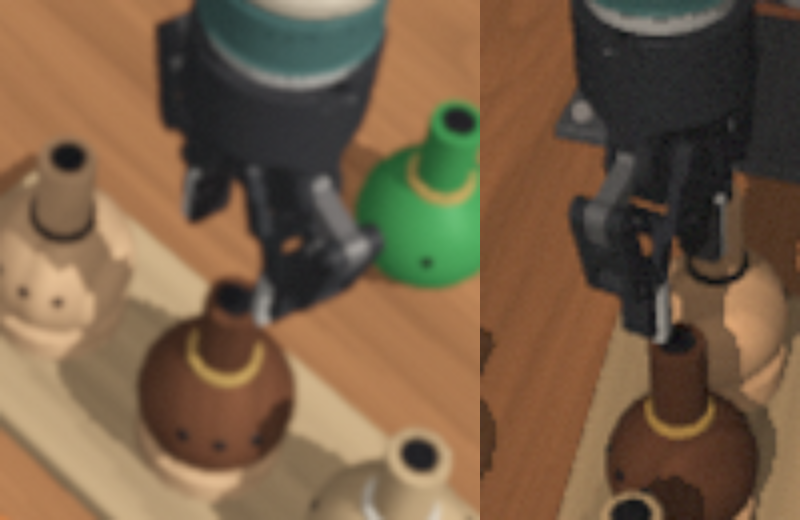

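Both views show the open fingers straddling the neck, with the hole at scene (389,314) and side (295,285). I'll shift by (+2,+3), then descend and grip.

Call:
move_arm --motion '[[[50,2,3,-20,0],[50,0,0,-25,0],[50,0,0,-16,0],[50,0,0,0,0],[24,0,0,0,0],[24,0,0,0,0],[24,0,0,0,0],[24,0,0,0,0],[24,0,0,0,0]]]' --force 70

```text
t: 10.35
position: [559.4, 212.2, 134.4]
tcp_rot: [-3.142, 0.003, 2.918]
force: [-0.7, -2.8, 6.9]
gripper_width: 26.3
grasp_force: 68.6
```

Call:
move_arm --motion '[[[24,0,0,20,0],[24,0,0,30,0],[24,0,0,40,0],[24,0,0,40,0],[24,0,0,40,0],[24,0,0,35,0],[24,0,0,0,0],[24,0,0,0,0]]]'

```text
t: 11.15
position: [558.4, 212.9, 337.8]
tcp_rot: [3.14, 0.001, 2.919]
force: [-0.2, -0.2, -3.1]
gripper_width: 26.5
grasp_force: 69.4
```

Call:
move_arm --motion '[[[24,0,-20,0,0],[24,0,-40,0,0],[24,0,-45,0,0],[24,0,-45,0,0],[24,0,-45,0,0],[24,0,-45,0,0],[24,0,-45,0,0],[24,0,-45,0,0],[24,0,-45,0,0],[24,2,-45,0,0],[24,2,-40,0,0],[24,0,-25,0,0],[24,0,-11,0,0],[24,0,0,0,0],[24,0,0,0,0]]]'

```text
t: 12.65
position: [561.6, -282.1, 335.9]
tcp_rot: [3.14, -0.003, 2.919]
force: [-0.1, 0.3, -1.7]
gripper_width: 26.6
grasp_force: 69.4
```

Call:
move_arm --motion '[[[24,0,0,-30,0],[24,0,0,-40,0],[24,0,0,-40,0],[24,0,0,-10,0],[24,0,0,0,0],[24,0,0,0,0]]]'

```text
t: 13.25
position: [563.2, -283.3, 219.3]
tcp_rot: [-3.141, 0.003, 2.92]
force: [0.5, 0.5, -2.2]
gripper_width: 26.5
grasp_force: 69.5
```

```bash
python3 - <<'E'
from h import *
s=read_state();p=s['position'];print(s['t'],p,s['force'],s['gripper_width'])
ims={n:grab_frame(n) for n in('scene','side')}
for n in ims: cv2.imwrite(f'pics/{n}3.png',ims[n][:,:,::-1])
a=cv2.resize(ims['scene'][110:240,185:285],None,fx=4,fy=4);b=cv2.resize(ims['side'][85:215,290:390],None,fx=4,fy=4)
cv2.imwrite('pics/p1.png',np.hstack([a,b])[:,:,::-1])
E
```

```text
13.25 [ 563.24280682 -283.26026671  219.32800522] [ 0.51786053  0.50529991 -2.16417263] 26.47090170769368
```

View pics/p1.png

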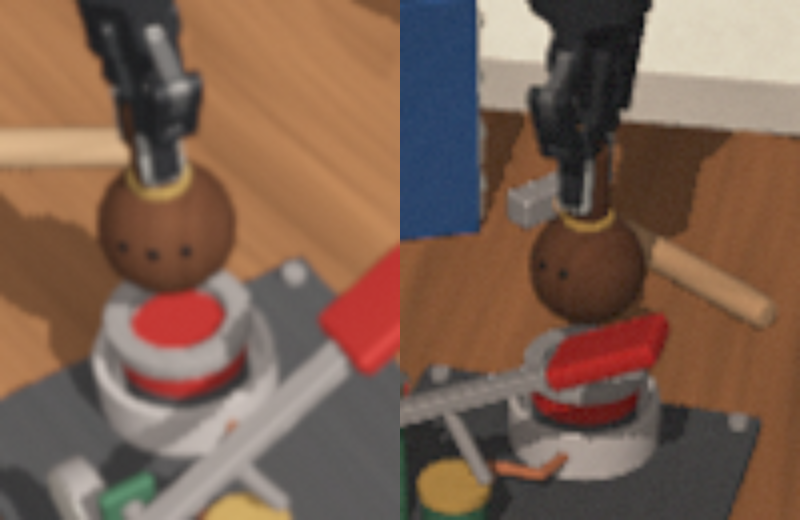

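The flute is held upright over the ring. Ball centre is at scene (226.8,166.5) and side (336.8,151.2); ring top at scene (229.5,190). I'll work out the offset within each camera.

```bash
python3 - <<'E'
from h import *
p=np.array([563.2,-283.3]);cs=camera_params('scene');cd=camera_params('side')
I={n:cv2.imread(f'pics/{n}3.png') for n in('scene','side')}
def ball(n,x0,y0,x1,y1):
    h,s,v=cv2.split(cv2.cvtColor(I[n],cv2.COLOR_BGR2HSV));m=((h<16)&(s>60)&(s<190)&(v<125)&(v>25)).astype(np.uint8);q=np.zeros_like(m);q[y0:y1,x0:x1]=m[y0:y1,x0:x1]
    k,l,st,ce=cv2.connectedComponentsWithStats(q);i=1+st[1:,4].argmax();return st[i],ce[i]
print(ball('scene',205,157,248,184),ball('side',318,142,355,168))
b=plane(cs,226.75,166.5,150);r=plane(cs,229.5,190,78)
print('scene ball',b,'ring',r,'bias of ball vs tcp',b[:2]-p,'ring-ball',(r-b)[:2])
bd=plane(cd,336.75,151.25,150);print('side ball',bd,bd[:2]-p)
# side: where ring centre would project for candidates
for X in([565.5,-280.5],[558.5,-287.5],[562,-284]):
    off=bd[:2]-p
    print(X,'side px raw',proj(cd,[*X,78]).round(1),'bias-corrected',proj(cd,[X[0]+off[0],X[1]+off[1],78]).round(1))
# crop edges in side: ring width px cols at 525..648 -> centre
print('side ring col measured',(525+648)/2/4-100+290,'cup',(507+660)/2/4-100+290)
E
```

```text
(array([205, 157,  39,  27, 706], dtype=int32), array([222.76345609, 171.12889518])) (array([322, 142,  33,  26, 699], dtype=int32), array([337.7925608 , 153.28040057]))
scene ball [ 563.93414227 -278.56534112  150.        ] ring [ 566.31450059 -278.61694132   78.        ] bias of ball vs tcp [0.73414227 4.73465888] ring-ball [ 2.38035832 -0.0516002 ]
side ball [ 557.36481679 -279.26844323  150.        ] [-5.83518321  4.03155677]
[565.5, -280.5] side px raw [333.3 174.1] bias-corrected [335.1 175.2]
[558.5, -287.5] side px raw [336.3 173. ] bias-corrected [338.1 174.1]
[562, -284] side px raw [334.8 173.6] bias-corrected [336.6 174.6]
side ring col measured 336.625 cup 335.875
```

Within the scene view the ring is 2 mm further in +x and level in y; the side view agrees. I'll shift +2 and descend until just seated.

Call:
move_arm --motion '[[[24,2,0,-20,0],[24,0,0,-15,0],[24,0,0,-6,0],[24,0,0,-5,0],[24,0,0,-3,0],[24,0,0,0,0],[24,0,0,0,0]]]' --force 90

```text
t: 14.05
position: [564.6, -284.6, 169.8]
tcp_rot: [-3.139, 0.002, 2.918]
force: [-1.9, -2.9, 5.2]
gripper_width: 26.3
grasp_force: 88.8
```

Call:
move_arm --motion '[[[24,-1,-1,-4,0],[24,0,0,-6,0],[24,0,0,-6,0],[24,0,0,-1,0],[24,0,0,0,0],[24,0,0,0,0]]]'

```text
t: 14.65
position: [564.5, -285.2, 153.9]
tcp_rot: [-3.141, 0.004, 2.919]
force: [-1.4, -2.3, 9.4]
gripper_width: 26.0
grasp_force: 89.2
```

```bash
python3 - <<'E'
from h import *
s=read_state();p=s['position'];print(s['t'],p,s['force'],s['gripper_width'])
ims={n:grab_frame(n) for n in('scene','side')}
a=cv2.resize(ims['scene'][120:250,185:285],None,fx=4,fy=4);b=cv2.resize(ims['side'][95:225,290:390],None,fx=4,fy=4)
cv2.imwrite('pics/p2.png',np.hstack([a,b])[:,:,::-1])
E
```

```text
14.65 [ 564.45036903 -285.17425201  153.87327455] [-1.39512026 -2.30204802  9.37553   ] 26.04344837502708
```

View pics/p2.png

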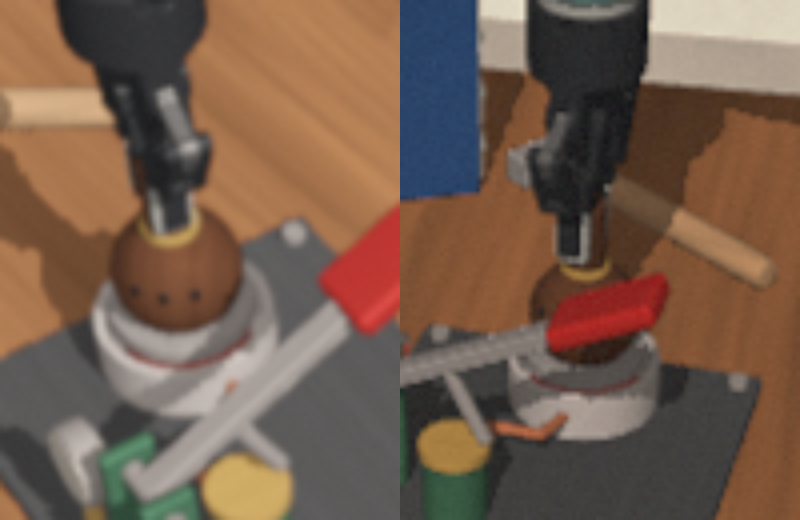

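The ball sits centred in the ring with only a thin red sliver showing, so the ring is about 16–17 mm down. I'll press 5 mm more, short of the stop.

Call:
move_arm --motion '[[[24,0,0,-3,0],[24,0,0,-2,0],[24,0,0,0,0],[24,0,0,0,0],[24,0,0,0,0]]]'

```text
t: 15.25
position: [564.5, -285.2, 149.3]
tcp_rot: [-3.141, 0.004, 2.919]
force: [-3.0, -0.2, 11.8]
gripper_width: 25.7
grasp_force: 89.4
```

```bash
python3 - <<'E'
from h import *
im=grab_frame('scene')[160:215,208:258]
h,s,v=cv2.split(cv2.cvtColor(im[:,:,::-1].copy(),cv2.COLOR_BGR2HSV));print('red px',int((((h<6)|(h>174))&(s>120)).sum()))
a=grab_frame('side')[150:215,310:360];h,s,v=cv2.split(cv2.cvtColor(a[:,:,::-1].copy(),cv2.COLOR_BGR2HSV));m=((h<6)|(h>174))&(s>170)&(v>70);yy,xx=np.nonzero(m);print('side pad',xx.mean()+310,yy.mean()+150,m.sum())
st=read_state();print(st['position'],st['force'],np.abs(st['dq']).max())
E
```

```text
red px 0
side pad 341.3621621621622 172.54864864864865 370
[ 564.51097029 -285.20060976  149.29403197] [-3.11853433 -1.86389375 12.24773704] 0.0012511575407043957
```

No red is showing, the push is holding at about 12 N, and the lever is back up. I'm handing it in.

```bash
python3 -c "
from rig import *
print(close_job())"
```

```text
the job is handed in; nothing more can be done
None
```

I handed the job in at about 15 s on the robot's clock, after three full lever strokes, with the walnut flute held upright in the ring cradle, the red band out of sight and a steady push of about 12 N; the hand-in returned no verdict.

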